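Load the seeder's plate magazine

TASK

Load the seeder's plate magazine: lift its loose cover off the two pins and lay it flat and centred on the plywood board, then take the wooden transport block out of the magazine and leave it in the black tray. Next stack all the aluminium seed plates lying about squarely in one pile on the dark raised pad between the two towers, lengthwise from tower to tower and with their edges in line with the pad's edges, and finally put the cover back over both pins, fully down on the towers, leaving the pot, the jar and the brush where they are.

Things in the scene. Friction and masses are not known exactly. Their poses are not given: they have to be found in the camera images.
- magazine: fixed grey plate magazine, 214 x 100 mm, long axis x, sides (+-y) open. Origin: centre of its underside. Dark raised pad 120 x 60 mm in the middle, top at z 12 mm (base round it 8 mm). At x = +-88 mm a tower 30 (x) x 70 (y) mm, top at z 74 mm, with an upright tapered steel pin, 12 mm thick, 20 mm high, on its top centre. Gap between towers 146 mm
- pad (a point): centre of the top of the raised pad (axes as the magazine)
- tower_top (a point): point midway between the two towers at the height of their tops (74 mm): where the underside centre of the seated cover lies
- cover: loose grey cover plate 220 x 80 x 6 mm, 0.2 to 0.4 kg, long axis x, square holes 16 mm wide at x = +-88 mm; starts seated on the pins. Origin: centre of its underside. A steel bar handle 80 mm long in x, 14 x 14 mm in section, over its middle, bar centre 37 mm above the origin (24 mm clear under the bar)
- block: wooden transport block 110 x 50 x 30 mm, long axis x, loose on the pad under the cover. Origin: centre of its underside
- board: fixed plywood board 240 x 100 x 6 mm lying on the table, long axis x. Origin: centre of its underside
- tray: fixed black open tray 190 x 140 x 35 mm outside, long axis x, walls and floor 4 mm. Origin: centre of its underside
- plate1: flat bare aluminium seed plate 120 x 60 x 10 mm, long axis x, 0.15 kg, all plates alike; absent in some starts (then None). Origin: centre of its underside, z its normal
- plate2: flat bare aluminium seed plate 120 x 60 x 10 mm, long axis x, 0.15 kg, all plates alike; absent in some starts (then None). Origin: centre of its underside, z its normal
- plate3: flat bare aluminium seed plate 120 x 60 x 10 mm, long axis x, 0.15 kg, all plates alike; absent in some starts (then None). Origin: centre of its underside, z its normal
- plate4: flat bare aluminium seed plate 120 x 60 x 10 mm, long axis x, 0.15 kg, all plates alike; absent in some starts (then None). Origin: centre of its underside, z its normal
- plate5: flat bare aluminium seed plate 120 x 60 x 10 mm, long axis x, 0.15 kg, all plates alike; absent in some starts (then None). Origin: centre of its underside, z its normal
- pot: bystander: terracotta pot, 80 mm wide, 75 mm high; leave alone
- jar: bystander: amber jar, 60 mm wide, 80 mm high; leave alone
- brush: bystander: brush lying near the robot; leave alone
Mind the look-alikes: they are no part of the job. What is shaped like the plate4 but turquoise or yellow is not meant.

How it is judged:
By the outcome, as a careful person would: the job done as asked, in the order asked, and still so for the second after the job is handed in, with the robot touching nothing.
Of plate1, plate2, plate3, plate4, plate5 only 3 to 5 are there at a start; the rules pass over those that are not, and their reading is None.
At some moment in a run one of plate1, plate2, plate3, plate4, plate5, cover may be knocked a few centimetres aside while the robot is not near it.
Once in a run the grip may slacken for a moment while it holds something.
It also fails if it takes over 210 s, if anything falls off the work surface, if the arm or the gripper's body presses on something with over 40 N, if the wrist force passes 120 N, or if a joint passes its speed limit or range.

ROBOT

A 6-joint arm with a two-finger parallel gripper is mounted at the origin on the work surface. World frame = base frame: x ahead of the robot, y to its left, z up, the work surface at z = 0. Lengths are in m, angles in degrees, forces in N, time in s.
With the tool pointing down it reaches from about 0.35 to 0.775 m from the base axis. Payload 7.3 kg.
Tool frame: the origin (TCP) lies on the centre line of the jaws, within the pads' length; the fingertips stand env.tcp_to_tips ahead of it and the grasp point (between the pads) lies 2 mm behind it (env.tcp_to_tips is the distance from the TCP to the fingertips, in m); z points along the fingers, y is the line along which they close (so a half turn about z gives the same grasp; the last joint's range is limited). The gripper opens to 92 mm and grips with 3 to 60 N. Pads are 19 mm wide; open, the fingers measure 130 mm over their backs; the gripper's body (75 mm by 190 mm) begins 47 mm behind the grasp point.
Start: joints at [-82.391, 19.595, 87.324, -0, 73.075, -8.365], TCP at [0.145, -0.505, 0.244] pointing down, gripper open.
Joint ranges: [-145.02, 145.02], [-44.19, 115.74], [2.07, 154.8], [-57.11, 237.11], [16.16, 152.29], [-177.93, 177.93]. Speed limits (degrees/s): [147.25, 147.25, 180, 180, 180, 180].

INTERFACE

Orientations are given as a 3x3 rotation matrix whose columns are the frame's x, y, z axes.
In Python, from workcell import env, cams, ticket, telemetry gives the robot as it stands. The module is installed in compiled form; this text tells all that it offers. Calls block until the motion is done:
- env.move_ptp(position, orientation): joint-space move of the TCP to a pose.
- env.servo_line(position, ori=None, velocity=0.15, threshold=None): straight line of the TCP; ori=None keeps the orientation; velocity is the mean speed in m/s. With threshold (N) it stops when the force on the tool has changed by that much, and returns True; else False.
- env.set_joints(angles): joint-space move.
- env.command_gripper(opening, force=None): finger opening in m; force is the grip in N (None keeps the last); returns when the fingers have stopped.
- env.hold(seconds).
- env.ik(position, orientation): joint angles nearest the present ones, or None.
- cams.camera(name): name is "scene" or "side" or "wrist"; returns the picture (384x512x3 uint8, red, green, blue); there is no depth.
- cams.camera_model(name): a dict with "K" (3x3 intrinsics, pixels), "D" ([k1, k2, p1, p2, k3] as OpenCV has them; the pictures are not rectified), "eye" and "orientation" of the camera in the world; the wrist camera has in their place "tool_from_camera" (4x4, takes a point from camera to tool coordinates, whose origin is the TCP and whose axes are the flange's). Camera axes: x right, y down, z forward; pixel columns grow to the right and rows downward; lengths in m; the calibration is good to about 2 mm. A picture is of the moment at which its call begins: read the wrist's pose just before it. camera_model takes no time and is no camera call.
A pose or a line that the arm cannot do raises env.PlanningError and nothing moves.
- ticket.sign_off(): hands the job in; it is judged then, once.
Readings, each from a call of its own:
- telemetry.get_time_s(): time.
- telemetry.get_joint_pos(): joint angles.
- telemetry.get_qvel(): joint speeds.
- telemetry.get_effort(): joint torques, N m.
- telemetry.get_ee_pos(): TCP position.
- telemetry.get_eef_rot(): TCP orientation.
- telemetry.get_force(): force on the tool from outside, world axes, zero at the start.
- telemetry.get_moment(): the same for the moment, N m.
- telemetry.get_opening(): finger opening in m.
- telemetry.get_grasp_force(): force on a finger pad.
Only numpy, scipy, OpenCV 4.12 (cv2) and the standard library are available. Lean on these libraries where they do the work, as an engineer would, in place of code of your own. Each camera call takes 0.05 s, during which the arm holds its last target. There are 200 camera calls.

## Working session

There is one attempt and no reset: what is moved stays moved. The work goes in short steps, each a Python script; the robot and the scene stay as the last script left them, time stands still between calls to the robot, and variables do not carry over. Pictures are saved under pics/ and viewed, at most 14 in all, crops included, and the job is handed in when it is done.

```bash
mkdir -p pics; ls; cat > h.py <<'E'
import numpy as np, cv2
from workcell import env, cams, ticket, telemetry as T
def pose():
    return np.array(T.get_ee_pos()),np.array(T.get_eef_rot())
def grab(n):
    p,R=pose(); m=cams.camera_model(n); im=cams.camera(n)
    K=np.array(m["K"]);D=np.array(m["D"],float)
    if n=="wrist":
        M=np.array(m["tool_from_camera"]); eye=p+R@M[:3,3]; Rc=R@M[:3,:3]
    else: eye=np.array(m["eye"]);Rc=np.array(m["orientation"])
    return im,(K,D,eye,Rc)
def rays(px,c):
    K,D,eye,Rc=c
    u=cv2.undistortPoints(np.array(px,float).reshape(-1,1,2),K,D).reshape(-1,2)
    return np.c_[u,np.ones(len(u))]@Rc.T
def onplane(px,c,z):
    d=rays(px,c); return c[2]+d*((z-c[2][2])/d[:,2])[:,None]
def proj(P,c):
    K,D,eye,Rc=c
    q=(np.atleast_2d(P)-eye)@Rc
    return cv2.projectPoints(q,np.zeros(3),np.zeros(3),K,D)[0].reshape(-1,2)
def tri(px,cl):
    A=np.zeros((3,3));b=np.zeros(3)
    for p,c in zip(px,cl):
        d=rays([p],c)[0];d/=np.linalg.norm(d);Q=np.eye(3)-np.outer(d,d);A+=Q;b+=Q@c[2]
    return np.linalg.solve(A,b)
def save(im,name,s=1.5):
    cv2.imwrite("pics/"+name,cv2.resize(im[:,:,::-1],None,fx=s,fy=s,interpolation=cv2.INTER_CUBIC))
def down(yaw):  # jaw line y at angle yaw+90, tool x at yaw (deg)
    a=np.radians(yaw);x=np.array([np.cos(a),np.sin(a),0]);z=np.array([0,0,-1.]);return np.c_[x,np.cross(z,x),z]
E
python3 - <<'E'
from h import *
for n in("scene","side"):
    im,c=grab(n);save(im,n+"0.png");print(n,c[2],c[3].round(2).tolist(),c[0][0,0])
print(T.get_time_s(),env.tcp_to_tips,T.get_ee_pos(),np.array(T.get_eef_rot()).round(3).tolist(),np.array(cams.camera_model("wrist")["tool_from_camera"]).round(3).tolist(),cams.camera_model("wrist")["K"])
E
```

```text
pics
scene [ 1.18587826 -0.4634695   1.16687215] [[0.6, 0.65, -0.47], [0.8, -0.49, 0.34], [-0.01, -0.58, -0.81]] 482.1774749175692
side [-0.00730379  0.80059916  0.71576416] [[-0.8, -0.35, 0.5], [-0.6, 0.42, -0.67], [0.02, -0.84, -0.55]] 366.2510669296772
0.1 0.017 [ 0.14442857 -0.50438536  0.24310828] [[0.961, 0.275, -0.0], [0.275, -0.961, 0.001], [0.0, -0.001, -1.0]] [[0.0, -0.955, -0.296, 0.079], [1.0, -0.0, 0.001, -0.001], [-0.001, -0.296, 0.955, -0.14], [0.0, 0.0, 0.0, 1.0]] [[275.17477554   0.         252.27323074]
 [  0.         275.17477554 190.3707979 ]
 [  0.           0.           1.        ]]
```

View pics/scene0.png

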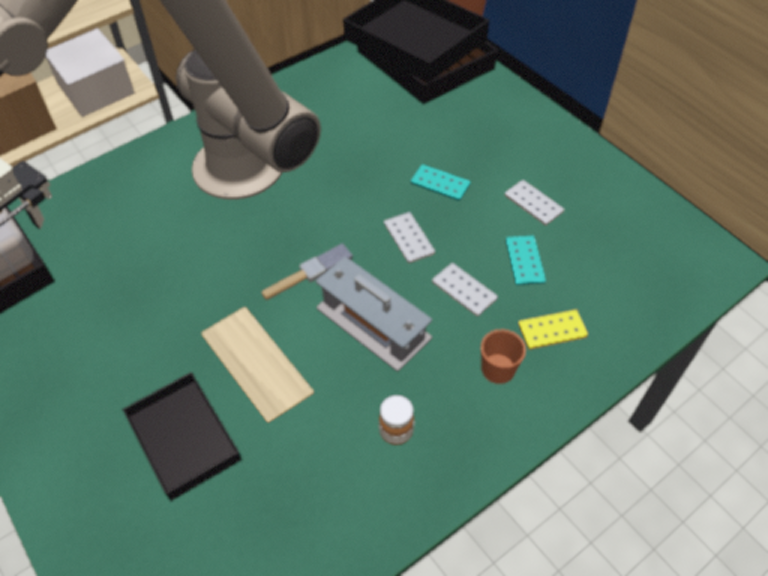

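View pics/side0.png

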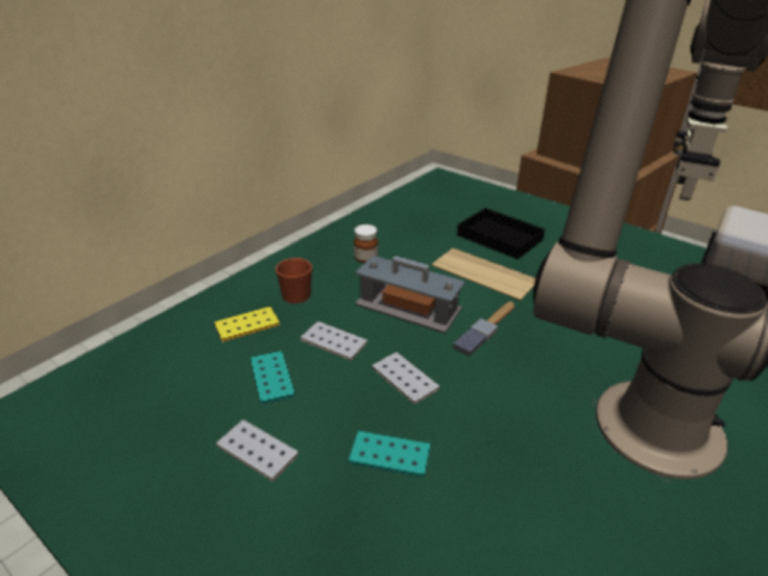

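The scene view (768x576) shows three bare aluminium plates at (408,236), (465,288) and (534,201). Their look-alikes are turquoise at (440,181) and (525,259) and yellow at (553,328). The magazine with its cover is at (372,300), the board at (257,362) and the tray at (183,435). The black trays at the back (425,40) are decoys off the table. The brush head at (328,262) is close to the magazine. The side view agrees: plates at (405,377), (335,340) and (257,448).

```bash
cat > loc.py <<'E'
from h import *
C={n:grab(n)[1] for n in("scene","side")}
S={"p1":((408,236),(405,377)),"p2":((465,288),(335,340)),"p3":((534,201),(257,448)),"handle":((373,292),(410,266)),"board":((257,362),(486,272)),"tray":((183,437),(500,233)),"pinN":((339,272),(447,283)),"pinF":((408,326),(374,264)),"pot":((502,340),(295,268)),"jar":((397,408),(365,232)),"brushhead":((328,262),(476,335)),"brushend":((265,295),(512,306))}
for k,(a,b) in S.items():
    print(k,tri([np.array(a)/1.5,np.array(b)/1.5],[C["scene"],C["side"]]).round(3))
def cor(px,z,n="scene"): return onplane(np.array(px)/1.5,C[n],z)[:,:2].round(3).tolist()
print("board",cor([(203,333),(246,309),(312,391),(270,419)],.006))
print("tray",cor([(125,409),(193,375),(240,457),(172,496)],.035))
E
python3 loc.py
```

```text
p1 [0.415 0.176 0.004]
p2 [0.59  0.18  0.004]
p3 [0.504 0.459 0.005]
handle [ 0.547 -0.014  0.103]
board [ 0.481 -0.243  0.   ]
tray [ 0.541 -0.429  0.01 ]
pinN [ 0.462 -0.03   0.088]
pinF [0.633 0.    0.081]
pot [0.757 0.117 0.078]
jar [ 0.749 -0.112  0.074]
brushhead [ 0.372 -0.003  0.011]
brushend [ 0.362 -0.149  0.006]
board [[0.37, -0.291], [0.372, -0.195], [0.603, -0.192], [0.604, -0.284]]
tray [[0.448, -0.487], [0.46, -0.355], [0.649, -0.367], [0.642, -0.494]]
```

```bash
python3 - <<'E'
from h import *
import pickle
out={}
for k,(p,y) in {"mag":((.50,-.015,.30),10),"board":((.46,-.30,.30),0),"plates":((.47,.25,.30),10)}.items():
    env.move_ptp(p,down(y)); env.hold(.2); im,c=grab("wrist");out[k]=(im,c);save(im,"w_%s.png"%k,1)
pickle.dump(out,open("w1.pkl","wb"));print(T.get_time_s(),T.get_joint_pos())
a=np.hstack([out["mag"][0],out["plates"][0]]);save(a,"wa.png",.78)
E
```

```text
6.2167 [ 1.96959583e+01  1.82409980e+01  8.03381916e+01 -2.39523883e-03
  8.14239238e+01  9.97523121e+01]
```

View pics/wa.png

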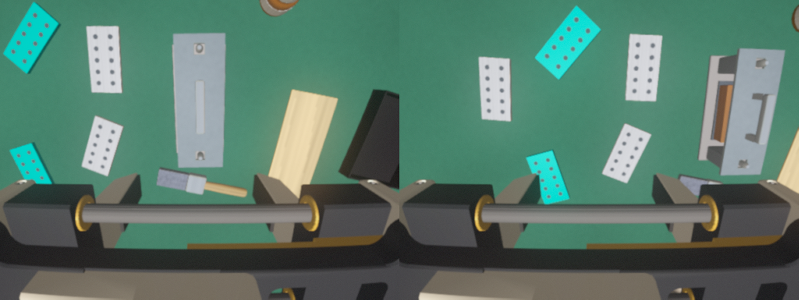

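View pics/w_board.png

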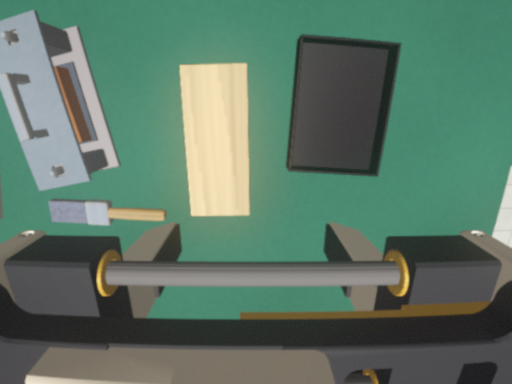

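Left half (magazine view): cover at (199,100), plates at (104,60) and (102,145). Right half: plates at (494,88), (643,67) and (627,152), with the turquoise ones excluded. The board view has the board at (216,140) and the tray at (343,105), both clear. Next I measure everything by masks.

```bash
cat >> h.py <<'E'
def mask(im,kind):
    h,s,v=cv2.split(cv2.cvtColor(im,cv2.COLOR_RGB2HSV)); h=h.astype(int)
    if kind=="alu": m=(s<30)&(v>150)
    if kind=="board": m=(h>8)&(h<28)&(s>30)&(s<150)&(v>170)
    if kind=="tray": m=v<65
    if kind=="wood": m=(h<15)&(s>110)&(v>60)
    if kind=="cover": m=(s>15)&(s<85)&(h>95)&(h<125)&(v>100)
    return cv2.morphologyEx(m.astype(np.uint8)*255,cv2.MORPH_CLOSE,np.ones((7,7)))
def rects(im,c,kind,z,lo,hi,rowmax=235):
    """world rectangles (x,y,yaw,long,short) in m/deg of blobs of area lo..hi m2 on plane z"""
    m=mask(im,kind); m[rowmax:]=0; R=[]
    for k in cv2.findContours(m,cv2.RETR_EXTERNAL,cv2.CHAIN_APPROX_NONE)[0]:
        if len(k)<20: continue
        q=k.reshape(-1,2)
        if q[:,1].max()>=rowmax-1 or q.min()<=0 or q[:,0].max()>=im.shape[1]-1: continue
        w=onplane(q,c,z)[:,:2]
        (x,y),(a,b),t=cv2.minAreaRect((w*1000).astype(np.float32))
        if a<b: a,b,t=b,a,t+90
        if lo<a*b*1e-6<hi: R.append((x/1e3,y/1e3,(t+90)%180-90,a/1e3,b/1e3))
    return R
E
python3 - <<'E'
from h import *
import pickle
o=pickle.load(open("w1.pkl","rb"))
im=o["mag"][0];hs=cv2.cvtColor(im,cv2.COLOR_RGB2HSV)
for n,(x,y) in dict(cover=(235,180),cov2=(280,120),handle=(256,130),wood=None or (390,150),plate=(125,100),table=(200,120)).items(): print(n,hs[y,x])
hb=cv2.cvtColor(o["board"][0],cv2.COLOR_RGB2HSV)
for n,(x,y) in dict(board=(215,140),tray=(343,105),wall=(300,50),block=(74,105),base=(95,110),cover=(55,130)).items(): print(n,hb[y,x])
f=lambda r:[np.round(q,4).tolist() for q in r]
for k in("mag","plates"): print(k,*f(rects(*o[k],"alu",.010,.004,.012)),sep="\n ")
print("cover",f(rects(*o["mag"],"cover",.080,.008,.03)))
print("board",f(rects(*o["board"],"board",.006,.01,.04)));print("tray",f(rects(*o["board"],"tray",.035,.01,.05)))
E
```

```text
cover [102  28 181]
cov2 [102  29 178]
handle [106  19 197]
wood [ 21  66 235]
plate [114   6 220]
table [ 78 109 136]
board [ 21  64 244]
tray [ 8 15 66]
wall [30  4 66]
block [12 93 96]
base [ 10   8 193]
cover [103  25 182]
mag
 [0.4152, 0.1745, -12.7471, 0.1213, 0.0612]
 [0.5891, 0.1782, 8.1931, 0.1199, 0.0611]
plates
 [0.5016, 0.4569, 4.8179, 0.1203, 0.0608]
 [0.5887, 0.18, 8.146, 0.1205, 0.0616]
cover [[0.5421, -0.013, 10.762, 0.218, 0.0791]]
board [[0.4801, -0.2425, 0.8252, 0.2386, 0.0996]]
tray [[0.5357, -0.4244, -3.3034, 0.1847, 0.1402]]
```

```bash
python3 - <<'E'
from h import *
import pickle
o=pickle.load(open("w1.pkl","rb"))
V={}
V["A"]=o["mag"]
for n,p,y in(("B",(.59,-.004,.30),190.8),("C",(.48,-.024,.22),10.8)):
    env.move_ptp(p,down(y));env.hold(.2);V[n]=grab("wrist")
pickle.dump(V,open("w2.pkl","wb"))
for n,v in V.items():
    print(n,v[1][2].round(3),[[np.round(q,4).tolist() for q in rects(*v,"cover",z,.008,.03)] for z in(.070,.080,.090)])
save(V["C"][0][:240],"c.png",1.5)
print(T.get_time_s())
E
```

```text
A [ 0.577 -0.002  0.44 ] [[[0.5412, -0.0134, 10.762, 0.2241, 0.0813]], [[0.5421, -0.013, 10.762, 0.218, 0.0791]], [[0.5431, -0.0127, 10.762, 0.212, 0.0769]]]
B [ 0.51  -0.019  0.44 ] [[[0.5432, -0.0126, 10.9352, 0.2227, 0.0822]], [[0.5423, -0.0128, 10.9352, 0.2167, 0.08]], [[0.5414, -0.013, 10.9352, 0.2107, 0.0778]]]
C [ 0.557 -0.009  0.36 ] [[], [], []]
12.35
```

View pics/c.png

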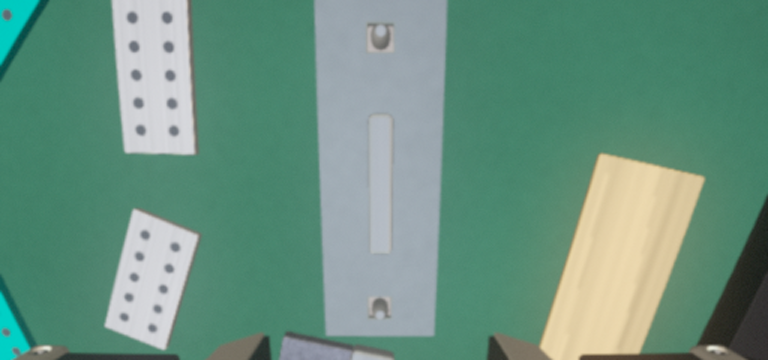

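Viewed from opposite directions, A and B agree that the cover top is at z≈80 mm, centred at (0.542,-0.013) with yaw 10.85°. The crop confirms the grey cover with its bar at (380,183) and pins at (380,38) and (380,308). Now I lift the cover.

```bash
cat >> h.py <<'E'
def st(t=""): print(t,"t%.1f"%T.get_time_s(),np.round(T.get_ee_pos(),4),"op%.4f"%T.get_opening(),"gf%.1f"%T.get_grasp_force(),"F",np.round(T.get_force(),1))
def goto(x,y,z,yaw=None,v=.15,th=None):
    return env.servo_line([x,y,z],None if yaw is None else down(yaw),v,th)
E
python3 - <<'E'
from h import *
x,y,w=.5422,-.0129,10.85
env.command_gripper(.06,20)
env.move_ptp([x,y,.17],down(w)); st("above")
print(goto(x,y,.108,v=.08,th=8)); st("down")
env.command_gripper(0,40); st("grip")
env.hold(.3)
goto(x,y,.150,v=.06); st("lift")
assert T.get_opening()>.010
goto(x,y,.19,v=.15)
bx,by,bw=.4801,-.2425,.83
env.move_ptp([bx,by,.16],down(bw)); st("over")
im,c=grab("wrist");save(im,"over.png",1)
print(goto(bx,by,.048,v=.1,th=8)); print(goto(bx,by,.036,v=.02,th=4)); st("down")
E
```

```text
above t13.5 [ 0.542  -0.0127  0.1689] op0.0602 gf0.0 F [0.2 0.2 0.6]
False
down t14.4 [ 0.5425 -0.013   0.1085] op0.0601 gf0.0 F [-0.5 -0.4 -0.1]
grip t15.2 [ 0.5422 -0.0129  0.108 ] op0.0136 gf40.0 F [-0.4  0.4  0.4]
lift t16.4 [ 0.542  -0.0129  0.1498] op0.0137 gf40.0 F [-0.7  0.2 -3.8]
over t17.7 [ 0.4803 -0.2415  0.1597] op0.0135 gf40.0 F [-0.  -0.4 -3.7]
False
True
down t19.5 [ 0.4802 -0.2426  0.0406] op0.0137 gf40.0 F [-0.3 -0.9  4. ]
```

```bash
python3 - <<'E'
from h import *
import pickle
env.command_gripper(.05); st()
x,y,_=T.get_ee_pos()
goto(x,y,.16)
V={}
env.move_ptp([.40,-.30,.30],down(0.8));env.hold(.2);V["board"]=grab("wrist")
f=lambda r:[np.round(q,4).tolist() for q in r]
print("cover",f(rects(*V["board"],"cover",.012,.008,.03)))
env.command_gripper(.092)
for n,p,yw in(("A",(.50,-.02,.30),10.85),("B",(.585,-.005,.30),190.85)):
    env.move_ptp(p,down(yw));env.hold(.2);V[n]=grab("wrist")
    print(n,*[f(rects(*V[n],"wood",z,.003,.009)) for z in(.037,.042,.047)],f(rects(*V[n],"alu",.010,.004,.012)),sep="\n  ")
pickle.dump(V,open("w3.pkl","wb"))
a=np.hstack([V[k][0][:240] for k in("A","B")]);save(a,"mag2.png",.78)
save(V["A"][0][0:240,130:400],"mag3.png",2.5);st()
E
```

```text
t20.2 [ 0.4794 -0.242   0.0397] op0.0500 gf0.0 F [-0.5  0.2  0.2]
cover [[0.4805, -0.2433, 0.8492, 0.2154, 0.076]]
A
  [[0.5396, -0.0109, 11.6476, 0.1071, 0.0478]]
  [[0.54, -0.0108, 11.6476, 0.1058, 0.0472]]
  [[0.5405, -0.0108, 11.6476, 0.1044, 0.0467]]
  [[0.4154, 0.1744, -12.7172, 0.1221, 0.0618], [0.5887, 0.1778, 8.3907, 0.1198, 0.0616]]
B
  [[0.5397, -0.0114, 11.834, 0.1075, 0.0468]]
  [[0.5392, -0.0115, 11.834, 0.1061, 0.0463]]
  [[0.5388, -0.0116, 11.834, 0.1048, 0.0457]]
  [[0.5882, 0.1779, 7.8858, 0.1213, 0.0619], [0.4151, 0.1745, -12.7208, 0.1208, 0.0614]]
 t27.3 [ 0.585 -0.005  0.3  ] op0.0921 gf0.0 F [ 0.3  0.6 -0.4]
```

View pics/mag3.png

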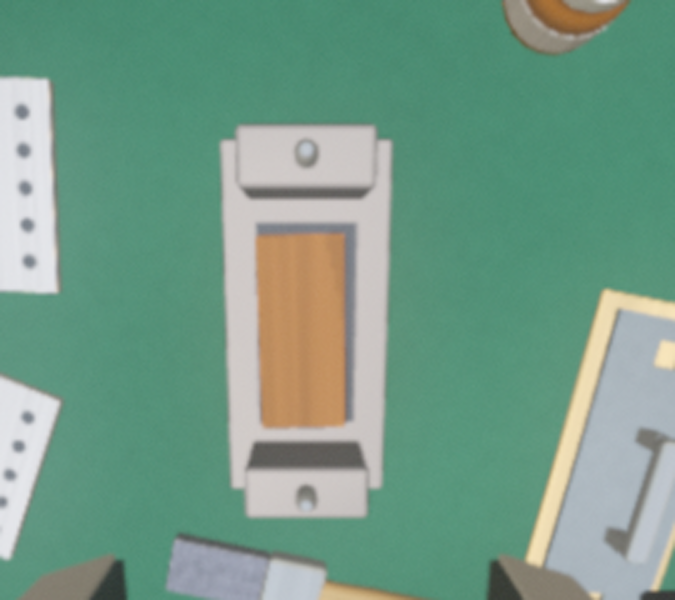

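The block is at image (303,330), a little off the pad, and the towers are at (306,158) and (306,490). The cover lies flat on the board at about (640,450). Next: move the block to the tray.

```bash
python3 - <<'E'
from h import *
import pickle
x,y,w=.5397,-.0111,11.7
env.command_gripper(.075,30)
env.move_ptp([x,y,.15],down(w))
print(goto(x,y,.034,v=.1,th=8)); env.command_gripper(0,30); st("grip")
goto(x,y,.15,v=.12); st("lift")
env.move_ptp([.5357,-.4244,.15],down(-3.3)); st("over")
print(goto(.5357,-.4244,.04,v=.12,th=8),goto(.5357,-.4244,.022,v=.03,th=4)); st("down")
env.command_gripper(.066); st()
goto(.5357,-.4244,.15); 
V={}
for n,p,yw in(("A",(.50,-.02,.30),10.85),("B",(.585,-.005,.30),190.85)):
    env.move_ptp(p,down(yw));env.hold(.2);V[n]=grab("wrist")
pickle.dump(V,open("w4.pkl","wb")); st()
hs=cv2.cvtColor(V["A"][0],cv2.COLOR_RGB2HSV); ctr=proj([[.5418,-.013,.012]],V["A"][1])[0].astype(int)
print(ctr,hs[ctr[1],ctr[0]],hs[ctr[1],ctr[0]+26])
save(V["A"][0][0:240,130:400],"mag4.png",2.5)
im,c=grab("scene");save(im,"s4.png",1.5)
E
```

```text
False
grip t32.2 [ 0.5398 -0.0111  0.0342] op0.0500 gf30.0 F [-1.2  0.8  2.5]
lift t33.4 [ 0.5392 -0.011   0.1492] op0.0496 gf30.0 F [ 1.1  0.3 -1.6]
over t34.9 [ 0.5364 -0.4229  0.1501] op0.0498 gf30.0 F [ 0.4 -0.2 -1.1]
False True
down t36.4 [ 0.5357 -0.4244  0.0259] op0.0498 gf30.0 F [0.2 0.1 3.9]
 t37.0 [ 0.5352 -0.4239  0.0251] op0.0659 gf0.0 F [ 0.  -0.2 -0.1]
 t42.6 [ 0.585 -0.005  0.3  ] op0.0662 gf0.0 F [-0.4  0.9 -0.4]
[252 130] [108  24 137] [  9   9 205]
```

View pics/s4.png

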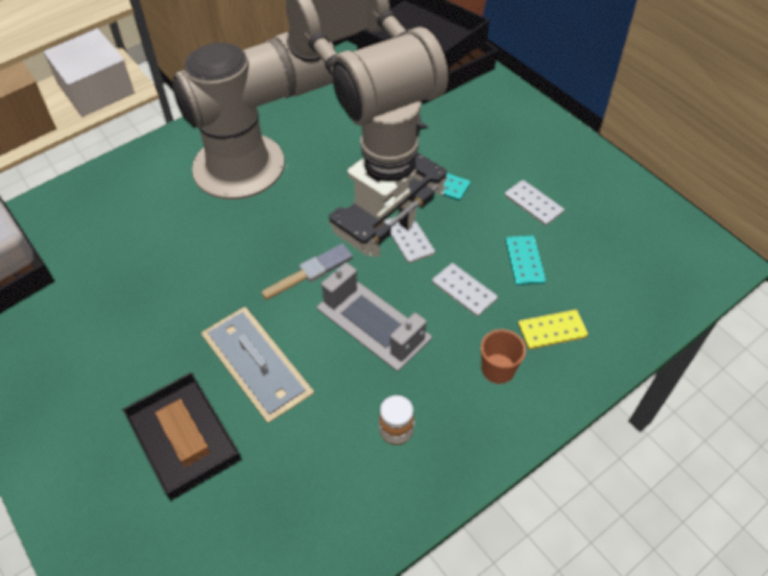

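The block is in the tray at (181,430), the cover is on the board at (257,362), and the dark pad is clear at (372,320). Next I measure the pad.

```bash
cat >> h.py <<'E'
_m=mask
def mask(im,kind):
    if kind!="pad": return _m(im,kind)
    h,s,v=cv2.split(cv2.cvtColor(im,cv2.COLOR_RGB2HSV))
    return cv2.morphologyEx(((s>14)&(s<60)&(h>95)&(h<120)&(v>90)&(v<165)).astype(np.uint8)*255,cv2.MORPH_OPEN,np.ones((3,3)))
E
python3 - <<'E'
from h import *
import pickle
V=pickle.load(open("w4.pkl","rb"))
for n,v in V.items():
    for z in(.007,.012,.017): print(n,z,[np.round(q,4).tolist() for q in rects(*v,"pad",z,.004,.012)])
    print([np.round(q,4).tolist() for q in rects(*v,"alu",.010,.004,.012)])
    hs=cv2.cvtColor(v[0],cv2.COLOR_RGB2HSV)
    # tower tops by low-saturation bright mask at z .074: print pad row profile along long axis
    P=np.array([[.5422+np.cos(np.radians(10.85))*t-0,-.0129+np.sin(np.radians(10.85))*t,.012] for t in np.arange(-.075,.076,.005)])
    q=proj(P,v[1]).astype(int); print([int(hs[b,a,2]) for a,b in q])
E
```

```text
A 0.007 [[0.5419, -0.013, 10.7864, 0.1172, 0.0575]]
A 0.012 [[0.5423, -0.0129, 10.7864, 0.1159, 0.0569]]
A 0.017 [[0.5427, -0.0128, 10.7865, 0.1145, 0.0562]]
[[0.4155, 0.1743, -12.8275, 0.1223, 0.0618], [0.5887, 0.1777, 8.1397, 0.12, 0.062]]
[111, 206, 208, 169, 136, 137, 138, 139, 137, 138, 137, 138, 137, 138, 137, 138, 139, 137, 136, 140, 139, 139, 139, 137, 140, 139, 140, 197, 208, 207, 100]
B 0.007 [[0.5428, -0.0129, 10.8284, 0.1178, 0.0577]]
B 0.012 [[0.5424, -0.013, 10.8267, 0.1164, 0.057]]
B 0.017 [[0.5419, -0.0131, 10.8263, 0.1151, 0.0564]]
[[0.5882, 0.1779, 7.9921, 0.1213, 0.0619], [0.4151, 0.1745, -12.646, 0.1208, 0.0613]]
[88, 209, 209, 196, 137, 138, 136, 136, 138, 137, 138, 137, 136, 139, 138, 139, 137, 139, 138, 139, 137, 140, 139, 140, 138, 138, 139, 175, 204, 202, 112]
```

```bash
cat > plates.py <<'E'
from h import *
PX,PY,PW=.5423,-.0129,10.82
def look(x,y,z,w,kind="alu",both=True):
    """mean rectangle of the plate near x,y from opposite sides"""
    R=[]
    for s,yw in((-1,w),(1,w+180))[:2 if both else 1]:
        a=np.radians(w);env.move_ptp([x+s*.043*np.cos(a),y+s*.043*np.sin(a),.30],down(yw));env.hold(.2)
        im,c=grab("wrist")
        r=[q for q in rects(im,c,kind,z,.004,.03) if np.hypot(q[0]-x,q[1]-y)<.06]
        r.sort(key=lambda q:np.hypot(q[0]-x,q[1]-y))
        print("  see",[np.round(q,4).tolist() for q in r]); R.append(r[0])
    return np.mean(R,0)
def pick(q):
    x,y,w=q[:3]
    env.command_gripper(.085,40)
    env.move_ptp([x,y,.10],down(w)); print(goto(x,y,.020,v=.08,th=8))
    env.command_gripper(0,40); st("grip"); goto(x,y,.15,v=.12); st("lift")
    assert .055<T.get_opening()<.065
def place(n,x=PX,y=PY):  # n plates already there
    z=.032+.010*n
    env.move_ptp([x,y,.15],down(PW)); env.hold(.2); st("over"); assert T.get_opening()>.055
    print(goto(x,y,z+.008,v=.08,th=8),goto(x,y,z-.004,v=.02,th=4)); st("contact")
    env.command_gripper(.085); goto(x,y,.17)
E
cat > run1.py <<'E'
import sys
from plates import *
n=int(sys.argv[1]);q=look(*map(float,sys.argv[2:4]),.010,float(sys.argv[4]));print(q.round(4))
pick(q);place(n);print("stack",look(PX,PY,.022+.010*n,PW).round(4));st()
E
python3 run1.py 0 .4153 .1744 -12.7
```

```text
see [[0.4148, 0.1759, -12.7074, 0.1182, 0.0608]]
  see [[0.4141, 0.1757, -12.5548, 0.1199, 0.0607]]
[  0.4144   0.1758 -12.6311   0.119    0.0608]
False
grip t54.1 [0.4146 0.1758 0.0202] op0.0589 gf40.0 F [-0.5  0.4  2.4]
lift t55.4 [0.414  0.1757 0.1494] op0.0594 gf40.0 F [-0.2  0.2 -1.2]
over t56.5 [ 0.5419 -0.0116  0.1501] op0.0593 gf40.0 F [-0.4  0.4 -2.5]
False True
contact t58.5 [ 0.5424 -0.0129  0.0322] op0.0596 gf40.0 F [-0.3 -0.9  4.4]
  see [[0.5373, -0.0137, 10.6366, 0.2317, 0.0968]]
  see [[0.5471, -0.0119, 10.8009, 0.2307, 0.0968]]
stack [ 0.5422 -0.0128 10.7187  0.2312  0.0968]
 t63.9 [ 0.5845 -0.0048  0.3001] op0.0848 gf0.0 F [ 0.8 -0.4 -0.6]
```

```bash
python3 - <<'E'
from h import *
import pickle
a=np.radians(10.82)
env.move_ptp([.5423-.043*np.cos(a),-.0129-.043*np.sin(a),.24],down(10.82));env.hold(.2)
im,c=grab("wrist");pickle.dump((im,c),open("w5.pkl","wb"));save(im[:240,130:400],"st1.png",2.5)
for l in(0,.01,-.01,.036,-.036,.045): 
    q=proj([[.5423-np.sin(a)*l+.02,-.0129+np.cos(a)*l,.022]],c)[0].astype(int);print(l,im[q[1],q[0]])
E
```

```text
0 [217 218 222]
0.01 [216 218 222]
-0.01 [124 129 138]
0.036 [199 194 192]
-0.036 [196 191 191]
0.045 [199 193 193]
```

View pics/st1.png

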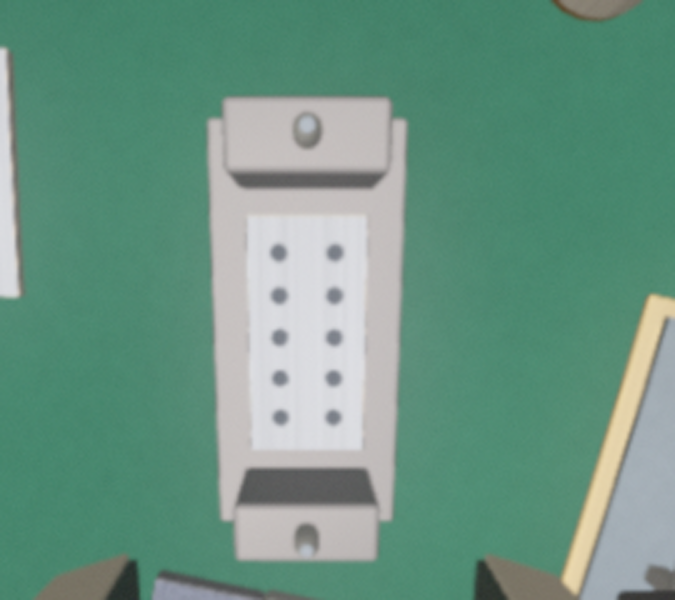

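Plate 1 covers the pad squarely at (307,332). I add a bluish-grey mask for the stack and continue with plate 2.

```bash
cat >> h.py <<'E'
_m2=mask
def mask(im,kind):
    if kind!="stack": return _m2(im,kind)
    i=cv2.GaussianBlur(im,(3,3),0).astype(int)
    m=((i[:,:,2]-i[:,:,0]>=0)&(i.min(2)>190)).astype(np.uint8)*255
    return cv2.morphologyEx(cv2.morphologyEx(m,cv2.MORPH_CLOSE,np.ones((7,7))),cv2.MORPH_OPEN,np.ones((5,5)))
E
sed -i 's/PW).round/PW,"stack").round/' run1.py
python3 - <<'E'
from h import *
import pickle
v=pickle.load(open("w5.pkl","rb"));print([np.round(q,4).tolist() for q in rects(*v,"stack",.022,.003,.03)])
E
python3 run1.py 1 .5884 .1778 8.1
```

```text
[[0.5417, -0.0126, 10.8368, 0.117, 0.0596], [0.5882, 0.1723, 8.2825, 0.1132, 0.0562]]
  see [[0.589, 0.1795, 7.964, 0.1193, 0.0609]]
  see [[0.5889, 0.1791, 8.1104, 0.1186, 0.0608]]
[0.5889 0.1793 8.0372 0.1189 0.0608]
False
grip t75.3 [0.5891 0.1793 0.0202] op0.0592 gf40.0 F [ 0.  -0.2  1. ]
lift t76.5 [0.5884 0.1792 0.149 ] op0.0592 gf40.0 F [ 0.2  0.1 -1.7]
over t77.5 [ 0.5427 -0.0115  0.1499] op0.0593 gf40.0 F [-0.4 -0.2 -1.1]
False True
contact t79.4 [ 0.5424 -0.0129  0.0421] op0.0593 gf40.0 F [-0.7  0.2  4.5]
  see [[0.542, -0.0127, 10.8286, 0.1174, 0.0598]]
  see [[0.5418, -0.0131, 10.9028, 0.1171, 0.0599]]
stack [ 0.5419 -0.0129 10.8657  0.1172  0.0599]
 t84.7 [ 0.5845 -0.0049  0.3   ] op0.0851 gf0.0 F [0.7 0.1 1. ]
```

```bash
python3 run1.py 2 .5016 .4569 4.8
```

```text
see [[0.4857, 0.481, 4.9486, 0.1188, 0.0598]]
  see [[0.4858, 0.4807, 4.6242, 0.1184, 0.0602]]
[0.4858 0.4808 4.7864 0.1186 0.06  ]
False
grip t95.9 [0.4858 0.4809 0.0202] op0.0591 gf40.0 F [ 0.4 -0.3  1.2]
lift t97.2 [0.4853 0.4805 0.1489] op0.0594 gf40.0 F [-1.1 -0.4 -1.3]
over t99.2 [ 0.5424 -0.0122  0.1499] op0.0597 gf40.0 F [-0.1 -0.5 -1.6]
False True
contact t100.9 [ 0.5424 -0.0129  0.0522] op0.0590 gf40.0 F [-0.3 -0.2  5.8]
  see [[0.5427, -0.0126, 10.8339, 0.1173, 0.0596]]
  see [[0.5425, -0.0129, 10.8535, 0.12, 0.06]]
stack [ 0.5426 -0.0127 10.8437  0.1186  0.0598]
 t106.2 [ 0.5845 -0.0048  0.3   ] op0.0849 gf0.0 F [ 0.7  0.2 -0.9]
```

Plate 3 had been knocked about 29 mm, and the fresh look caught it. All three plates are stacked. Next I check for further plates and re-measure the cover.

```bash
python3 - <<'E'
from plates import *
f=lambda r:[np.round(q,4).tolist() for q in r]
env.command_gripper(.06)
for s,yw in((-1,.85),(1,180.85)):
    env.move_ptp([.48+s*.06,-.2425,.30],down(yw));env.hold(.2);im,c=grab("wrist")
    print(f(rects(im,c,"cover",.012,.008,.03)),f(rects(im,c,"board",.006,.01,.04)),f(rects(im,c,"stack",.048,.0005,.004)))
    save(im[:250],"cov%d.png"%s,1.5)
im,c=grab("scene");save(im,"s5.png",1.5);st()
E
```

```text
[[0.4808, -0.2427, 0.879, 0.2141, 0.0756]] [[0.48, -0.2421, 0.769, 0.2369, 0.0997]] [[0.3769, -0.051, -2.6027, 0.0352, 0.0334]]
[[0.4796, -0.2433, 0.5497, 0.2139, 0.0754]] [[0.4789, -0.2421, 0.7924, 0.236, 0.0996]] [[0.3736, -0.0513, -1.9239, 0.0352, 0.034]]
 t112.3 [ 0.54   -0.2425  0.3   ] op0.0601 gf0.0 F [ 0.6 -0.1  0.8]
```

View pics/s5.png

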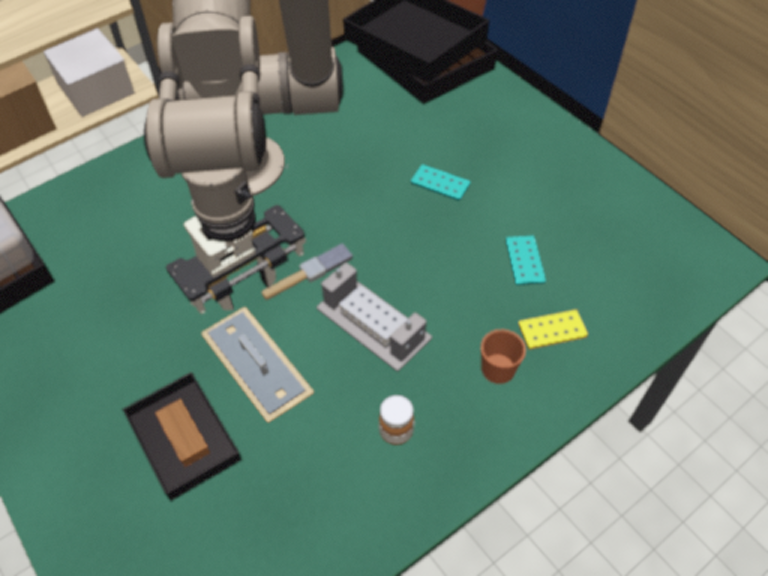

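View pics/cov-1.png

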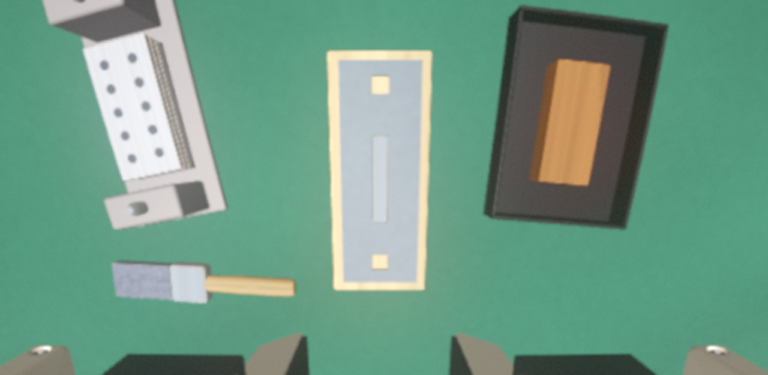

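Only the turquoise and yellow look-alikes remain on the table. The stack at (372,312) is square. The cover is still where I set it, at (0.480,-0.243), so I regrasp at the same bar point and seat it.

```bash
python3 - <<'E'
from h import *
x,y=.4801,-.2425
env.move_ptp([x,y,.12],down(.83)); print(goto(x,y,.0405,v=.08,th=8))
env.command_gripper(0,45); st("grip"); goto(x,y,.19,v=.12); st("lift")
assert T.get_opening()>.010
X,Y=.5422,-.0129
env.move_ptp([X,Y,.19],down(10.85)); env.hold(.4); st("over"); im,c=grab("side");save(im,"held.png",1.5)
assert T.get_opening()>.010
print(goto(X,Y,.136,v=.06,th=8)); st()
print(goto(X,Y,.112,v=.03,th=6)); st()
print(goto(X,Y,.104,v=.02,th=5)); st("down")
E
```

```text
False
grip t116.8 [ 0.4801 -0.2425  0.0405] op0.0133 gf45.0 F [0.4 0.5 0.1]
lift t118.2 [ 0.4797 -0.2422  0.1892] op0.0134 gf45.0 F [-0.2 -0.2 -3. ]
over t119.6 [ 0.5422 -0.0136  0.19  ] op0.0136 gf45.0 F [-1.2  0.1 -3.6]
False
 t120.7 [ 0.5425 -0.013   0.1364] op0.0137 gf45.0 F [-0.9  0.6 -3.6]
False
 t121.6 [ 0.5424 -0.0129  0.1122] op0.0134 gf45.0 F [ 0.9 -0.7 -4. ]
True
down t121.9 [ 0.5426 -0.013   0.1085] op0.0135 gf45.0 F [0.  0.4 4.6]
```

```bash
python3 - <<'E'
from h import *
env.command_gripper(.05); p=T.get_ee_pos(); goto(p[0],p[1],.2)
V=[]
for q,yw in(((.50,-.02,.30),10.85),((.585,-.005,.30),190.85)):
    env.move_ptp(q,down(yw));env.hold(.2);im,c=grab("wrist");V.append(im[:240])
    for z in(.08,): print([np.round(r,4).tolist() for r in rects(im,c,"cover",z,.008,.03)])
env.move_ptp([.35,-.35,.3],down(0));st()
im,c=grab("scene");im2,c2=grab("side")
a=np.hstack([im[150:270,180:310],im2[150:270,190:320]]);save(a,"fin.png",3)
E
```

```text
[[0.5431, -0.013, 10.939, 0.2171, 0.0796]]
[[0.5429, -0.0126, 11.0199, 0.2172, 0.0799]]
 t129.2 [ 0.3503 -0.3498  0.3   ] op0.0500 gf0.0 F [ 0.1 -0.2  0. ]
```

View pics/fin.png

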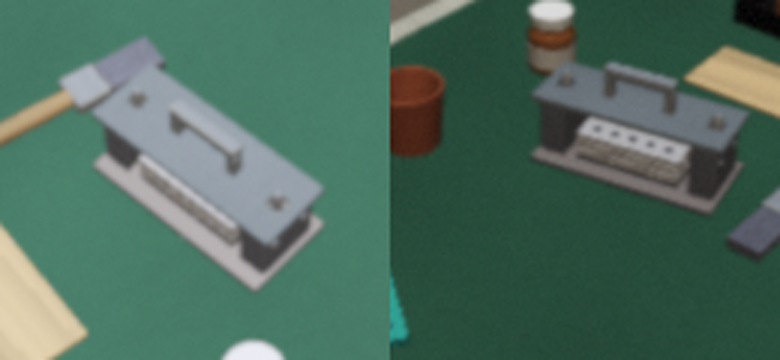

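The cover sits flat on both towers, with the pins through its holes at (137,98)/(277,202) in the left half and (566,78)/(717,122) in the right half. The plate stack is square beneath it.

```bash
python3 -c "
from h import *
print(ticket.sign_off())"
```

```text
the job is handed in; nothing more can be done
None
```

The job is done and handed in at about 129 s: the block is in the black tray, the three aluminium plates present are stacked square on the pad, and the cover is back over both pins, fully down on the towers.

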